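# Bring the battery isolator on through its pre-charge position

### The job

Bring the battery isolator on: with a fingertip, push the swing arm of the inspection mirror to either side until no part of the mirror is over the isolator, and leave it there. Then push the isolator's sprung slide by its knob all the way to the far end (pre-charge), keep it there for two full seconds, and let go so that it springs back and latches against its stop pin in the middle (on). Do it all with gentle pushes, without gripping anything, and leave the stop pin, pack, clamp and ring terminals alone.

Things in the scene. Friction and masses are not known exactly. Their poses are not given: they have to be found in the camera images.
- isolator: battery isolator: black bakelite housing screwed to the shelf, 80 mm deep (own x), 200 mm long (own y), top face 50 mm high. On top a flat steel slide runs along y between two steel guides (tops 58 mm high, x within +-22 mm). Origin: centre of the underside, z up. The slide is pushed on towards +y, the end with the bridge.
- ledge (a point): middle of the isolator's terminal ledge, which runs along the whole far (+x) side, 22 mm high, out to isolator x = +72 mm; it carries two upright brass studs at y = -60 and +60 mm (tops 46 mm high). This point: isolator x = +56 mm, y = 0, 22 mm high.
- bridge (a point): top centre of the steel bridge over the slide that carries the stop pin: isolator x = 0, y = +58 mm, 85 mm high; the bridge measures 46 mm in x and 20 mm in y.
- slide (a joint): travel (m) of the sprung slide along the isolator's +y: 0 off (as found), 0.020 on (latched), 0.040 far end, a hard stop. The spring pulls back with 2.3 N at 0, 5.3 N at 0.020, 8.3 N at 0.040, plus 0.3 N friction; lifting the pin adds about 2 N on the way. Past 0.020 the pin drops behind a cam: let go there, the slide springs back and stops at about 0.020. Let go earlier, it returns to 0.
- knob (a point): centre of the slide's push knob, a black ribbed block 32 mm wide (isolator's x), 14 mm thick (isolator's y), 28 mm tall, from 55 to 83 mm above the shelf. It moves with the slide: isolator x = 0, y = -20 mm at off, 0 at on, +20 mm at the far end. It is pushed on its flat -y face.
- stop_pin (a joint): height (m) of the sprung steel stop pin in the bridge (6 mm pin, 14 mm round head, head top about 95 mm above the shelf when down): 0 = down, up to 0.007 while the cam passes under it. Lifting it unlatches the slide.
- swing_arm (a joint): angle (rad) of the mirror's swing arm about its upright hinge: 0 = arm points along the post's own -x, positive = counter-clockwise seen from above; range -1.75 to 1.75. A light friction hinge (0.04 N m): it stays where it is left.
- mirror_post: upright steel post, 16 mm diameter on a 64 mm flange, bolted to the shelf beyond the isolator; the arm's hinge is on top of it (top of the hinge sleeve 180 mm high, sleeve 28 mm diameter). Origin: centre of the underside; its axes orient the swing-arm angle.
- swing_hinge (a point): on the hinge axis of the swing arm, at the height of its rod's centre line, 165 mm above the shelf. The level rod, 10 mm diameter, runs from here towards the mirror and is free from 14 to 150 mm from the axis.
- mirror (a point): centre of the round inspection mirror, 90 mm diameter, 6 mm thick, with a bare steel back, at the end of the rod 180 mm from the hinge axis and 165 mm above the shelf; it faces away from the post and downward, and reaches 36 mm above and below its centre. As found it hangs over the isolator, in the way above the knob.
- cell_pack: bystander: matte grey lithium cell pack, 65 x 151 x 94 mm, loose on the shelf. Origin: centre of the underside.
- lug_a: bystander: brass ring terminal lying flat, 64 mm long, 22 mm wide, 14 mm high. Origin: on the underside, where its barrel meets its palm; x points to the ring.
- lug_b: bystander: a second brass ring terminal, same as the first.
- jump_clamp: bystander: stubby red plastic jump clamp lying on its side, 107 x 66 x 28 mm. Origin: underside at its pivot; x points to the jaws.
There are look-alikes about, which are no part of the job. What is shaped like the isolator but red is not meant.

How it is judged (in metres and radians):
On the way, in this order (a step that is already met when the one before it is completed fails the run):
1. the mirror is swung aside, no part of it over the isolator ((y of mirror in the frame of isolator above 0.142 m or y of mirror in the frame of isolator below -0.142 m or x of mirror in the frame of isolator above 0.115 m)), for 0.2 s.
2. the slide is held at the far end of its travel (within 3 mm) for 1.7 s (value of joint slide above 0.037 m), for 1.7 s.
At the end, for the whole second after the job is handed in: The slide rests latched at 17 to 23 mm, stop pin down; the mirror is at rest and clear: its centre at least 142 mm from the isolator's centre along the isolator's y, or 115 mm beyond it along x; the pack, clamp and ring terminals are within 15 mm of where they were (value of joint slide between 0.017 and 0.023 m and velocity of joint slide between -0.005 and 0.005 m/s and value of joint stop_pin below 0.002 m and (y of mirror in the frame of isolator above 0.142 m or y of mirror in the frame of isolator below -0.142 m or x of mirror in the frame of isolator above 0.115 m) and velocity of joint swing_arm between -0.05 and 0.05 rad/s and distance of each of cell_pack, lug_a, lug_b, jump_clamp from where it was at the start of the episode below 0.015 m); the robot touches nothing.
It fails at once if the cell pack, the jump clamp or a ring terminal is shoved or lifted more than 15 mm (distance of any of cell_pack, lug_a, lug_b, jump_clamp from where it was at the start of the episode above 0.015 m).
It fails at once if the stop pin is pulled up (beyond the 7 mm that the slide's own cam lifts it) (value of joint stop_pin above 0.01 m).
It fails at once if the slide is gripped or rammed: over 35 N of finger force on it (contact force between the fingers and slide above 35 N).
It fails at once if the swing arm is gripped or rammed: over 35 N of finger force on it (contact force between the fingers and swing_arm above 35 N).
It also fails if it takes over 58 s, if anything falls off the work surface, if the arm or the gripper's body presses on something with over 40 N, if the wrist force passes 120 N, or if a joint passes its speed limit or range.

### The arm

A 7-joint arm with a two-finger parallel gripper is mounted at the origin on the work surface. World frame = base frame: x ahead of the robot, y to its left, z up, the work surface at z = 0. Lengths are in m, angles in degrees, forces in N, time in s.
With the tool pointing down it reaches from about 0.35 to 0.9 m from the base axis. Payload 19.9 kg.
Tool frame: the origin (TCP) lies midway between the tips of the shut fingers; the grasp point (between the pads) lies 19 mm behind it; z points along the fingers, x is the direction in which the jaws open and shut, and the axes are right-handed (so a half turn about z gives the same grasp; the last joint's range is limited). The gripper opens to 94 mm and grips with 3 to 60 N. Pads are 16 mm wide; open, the fingers measure 119 mm over their backs; the gripper's body (75 mm by 177 mm) begins 78 mm behind the grasp point.
Start: joints at [64.2, 23.915, -0.59, 92.452, 0.269, 63.638, -3.037], TCP at [0.248, -0.573, 0.205] pointing down, gripper open.
Joint ranges: [-161.28, 161.28], [-22.2, 115.67], [-73.04, 71.86], [3.21, 147.25], [-68.34, 248.33], [10.77, 114.83], [-161.83, 161.83]. Speed limits (degrees/s): [108.29, 108.29, 136.94, 136.94, 172.46, 172.46, 172.46].

### API

Orientations are given as [roll, pitch, yaw] about the fixed x, y, z axes, in that order (R = Rz(yaw) Ry(pitch) Rx(roll)).
In Python, from rig import observe, capture, get_calibration, close_job, find_in, spot_point gives the robot as it stands. The module is installed in compiled form; this text tells all that it offers.
- The arm moves only by the tool arm_command, never from a script. Its argument "rows" is a list of rows, each an object of numbers: "tx", "ty", "tz": the shift along the tool's x, y, z in cm; "turn": the turn about the tool's z in rad; "fingers": the closure, from 0 (fully open) to 1 (shut). In form: [{"tx": .., "ty": .., "tz": .., "turn": .., "fingers": ..}, ...]. A call has 1 to 8 rows; each row shifts and turns the commanded pose from where the row before left it, along the tool's axes as they then stand; what a row does not reach is not made up. A row lasts 1/10 s, in which the tool goes at most 50 mm and 8.59 degrees, less where a joint would pass 70% of its speed; a pose out of reach is approached as far as the arm can. A call is refused whole if a number of a shift passes 5 or a number of a turn 0.15, either way. A call with a gripper value outside its range is refused whole. The fingers move at their own pace and stop on an object; "squeeze" is the grip in N (left out, the last holds). Time passes only in rows, so rows that do not move let the fingers close. It gives the time, the measured TCP pose, the force and the opening at its end, in the units of the state.
- observe(): the state, without advancing time (a new reading comes with each control period).
- capture(name): name is "scene" or "top"; returns (picture, depth): 480x640x3 uint8, blue, green, red; 480x640 float32, m along the optical axis (not along the pixel's ray), 0 where there is no reading.
- get_calibration(name): a dict with "intrinsics" (3x3 intrinsics, pixels), "R" (3x3) and "t" (3): a world point X has camera coordinates R X + t. Camera axes: x right, y down, z forward; pixel columns grow to the right and rows downward; lengths in m; the calibration is good to about 2 mm. A picture is of the moment at which its call begins. get_calibration takes no time and is no camera call.
- close_job(): hands the job in, once; it reports no verdict.
Trained networks look in the newest picture that a camera, given by its name, has taken for a name from the list of things; names that differ only in an ending like _2 or _b are one class to them, and where a whole thing is asked for, a point or a joint stands for the part that bears it (a point fixed in the world has none). Each returns a list of dicts, best first, with "conf" (0 to 1); they miss things now and then, are a little off and sometimes report something else, mostly with a low value. They report only what shows in the picture. A call takes as long as a camera call. They do not tell look-alikes from the thing itself.
- find_in(camera, query): "xyz" ([x, y, z] in m, in the coordinates of the camera as it stood for that picture, good to about 4 mm: the middle of the surface that is visible of it).
- spot_point(camera, query): "xyz" ([x, y, z] in m, in the coordinates of the camera as it stood for that picture, good to about 4 mm: a listed point, or the origin of a listed thing).
The state is a dict: "t": time; "joints": joint angles; "qd": joint speeds; "effort": joint torques, N m; "tool_pos": TCP position; "tool_rot": TCP orientation; "contact_force": force on the tool from outside, world axes, zero at the start; "ft_torque": the same for the moment, N m; "width": opening from 0.0 (shut) to 1.0 (fully open).
Only numpy, scipy, OpenCV 4.12 (cv2) and the standard library are available. Lean on these libraries where they do the work, as an engineer would, in place of code of your own. Each camera call takes 0.05 s, during which the arm holds its last target. There are 200 camera calls.

## Working session

There is one attempt and no reset: what is moved stays moved. The work goes in short steps, Python scripts to look and compute and a tool call to move; the robot and the scene stay as the last step left them, time stands still between calls to the robot, and variables do not carry over. Pictures are saved under pics/ and viewed, about 8 in all and at most 12, crops included, and the job is handed in when it is done.

Besides the shell and the picture viewer there is one more tool, called after "Emit:" as name([rows], argument=value, ...), one row to a line, values as JSON. arm_command: Moves the arm, as the interface text tells. Its arguments: {"type":"object","properties":{"rows":{"type":"array","items":{"type":"object","properties":{"tx":{"type":"number"},"ty":{"type":"number"},"tz":{"type":"number"},"turn":{"type":"number"},"fingers":{"type":"number"}}}},"squeeze":{"type":"number"}},"required":["rows"]}

```bash
mkdir -p pics
cat > h.py <<'E'
import numpy as np, cv2
from rig import *
def world(cam,p):
    c=get_calibration(cam); return np.array(c["R"]).T@(np.array(p)-np.array(c["t"]))
def pix(cam,X):
    c=get_calibration(cam); q=np.array(c["intrinsics"])@(np.array(c["R"])@np.array(X)+np.array(c["t"])); return q[:2]/q[2]
def look(cam,names,f=spot_point):
    for n in names:
        for d in f(cam,n)[:3]:
            w=world(cam,d["xyz"]); print(cam,n,round(d["conf"],2),w.round(3),pix(cam,w).round())
E
python3 - <<'E'
from h import *
for cam in("scene","top"):
    im,d=capture(cam); cv2.imwrite(f"pics/{cam}0.png",im)
    look(cam,["isolator","ledge","bridge","knob","mirror_post","swing_hinge","mirror","cell_pack","lug_a","jump_clamp"])
print(observe())
E
```

```text
scene isolator 0.84 [ 0.267  0.216 -0.003] [367. 195.]
scene isolator 0.8 [ 0.47  -0.061  0.005] [238. 266.]
scene ledge 0.91 [ 0.518 -0.081  0.019] [226. 282.]
scene ledge 0.71 [0.315 0.191 0.021] [358. 205.]
scene bridge 0.93 [0.294 0.269 0.084] [396. 180.]
scene bridge 0.92 [ 0.484 -0.011  0.084] [259. 251.]
scene knob 0.95 [ 0.462 -0.084  0.074] [224. 244.]
scene knob 0.95 [0.257 0.198 0.068] [362. 171.]
scene mirror_post 0.83 [ 0.637 -0.138  0.002] [191. 339.]
scene swing_hinge 0.8 [ 0.636 -0.144  0.163] [171. 299.]
scene mirror 0.57 [ 0.46  -0.097  0.161] [211. 217.]
scene cell_pack 0.82 [0.674 0.084 0.001] [305. 360.]
scene lug_a 0.79 [ 0.557 -0.272 -0.001] [131. 302.]
scene lug_a 0.74 [ 0.533  0.114 -0.002] [322. 296.]
scene jump_clamp 0.64 [ 0.431 -0.251  0.005] [152. 249.]
top isolator 0.93 [ 0.267  0.22  -0.002] [220. 384.]
top isolator 0.75 [ 0.47  -0.067  0.003] [378. 274.]
top ledge 0.74 [ 0.527 -0.083  0.023] [388. 243.]
top ledge 0.72 [0.316 0.187 0.022] [237. 357.]
top bridge 0.68 [ 0.488 -0.01   0.081] [351. 259.]
top bridge 0.58 [0.292 0.271 0.088] [181. 374.]
top 
[... 477 characters left out ...]
 -0.244  0.   ] [474. 298.]
{'t': 1.1, 'joints': array([64.20028791, 23.91681814, -0.59133348, 92.45352848,  0.2703816 ,
       63.64061726, -3.03535876]), 'qd': array([ 0.02748153, -0.01162785,  0.10252582, -0.00842793, -0.00988175,
        0.14940317,  0.01085848]), 'effort': array([ 2.09221403e-04, -8.51015282e+01,  6.38613906e-01, -4.26278651e+01,
       -4.87299438e-02,  1.37582279e-02,  4.38303414e-05]), 'tool_pos': array([ 0.24842559, -0.57345629,  0.20540023]), 'tool_rot': array([ 1.79996976e+02,  9.43752313e-03, -6.65749947e+01]), 'contact_force': array([-0.46161903, -0.01195501,  0.08429373]), 'ft_torque': array([ 0.00721258,  0.01387783, -0.00564731]), 'width': 1.0004917896783623}
```

Run:
```python
import cv2,numpy as np
a=cv2.imread("pics/scene0.png")[130:400,80:440];b=cv2.imread("pics/top0.png")[120:430,150:540]
cv2.imwrite("pics/c1.png",cv2.resize(a,(800,600)));cv2.imwrite("pics/c2.png",cv2.resize(b,(755,600)))
```

```text
(no output)
```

View pics/c1.png

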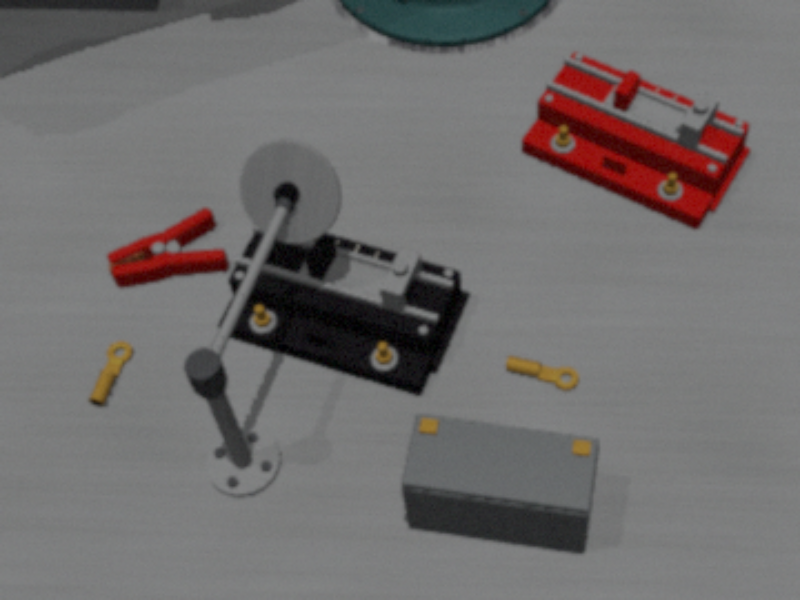

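View pics/c2.png

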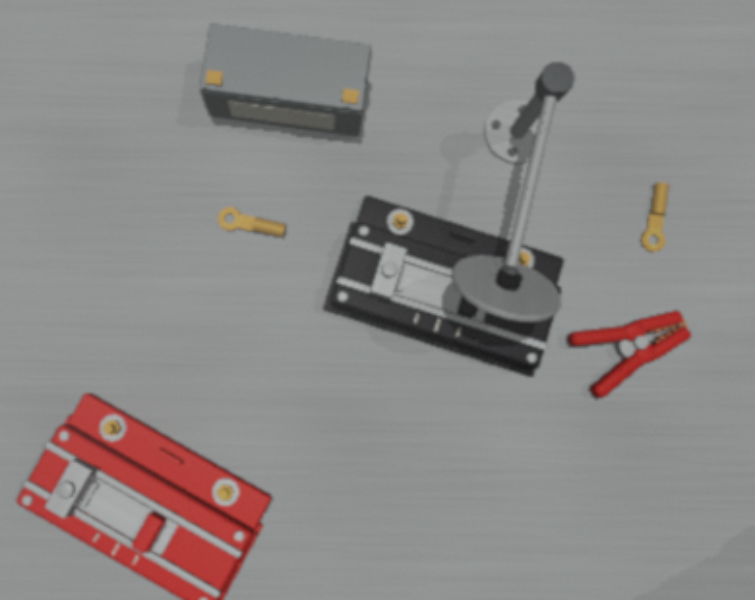

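The black isolator is the one meant, at top px (378,274). The red look-alike at (220,384) is not. The mirror hangs over the black knob and its post stands beyond the ledge side. In the isolator frame (yaw about -17.5°, centre about (0.469,-0.065)) the hinge is at (0.183,-0.024). I'll shut the fingers, align the tool with the isolator, and push the rod towards +y from its -y side.

Emit:
arm_command([
  {"turn": -0.143, "fingers": 1},
  {"turn": -0.143, "fingers": 1},
  {"turn": -0.143, "fingers": 1},
  {"turn": -0.143, "fingers": 1},
  {"turn": -0.143, "fingers": 1},
  {"turn": -0.142, "fingers": 1},
  {"fingers": 1},
], squeeze=10)

```text
$.rows[0]: bad value
```

```bash
cat >> h.py <<'E'
C=np.array([.469,-.065]);A=np.deg2rad(-17.5);M=np.array([[np.cos(A),-np.sin(A)],[np.sin(A),np.cos(A)]])
iso=lambda p:M.T@(np.array(p)[:2]-C)
E
python3 - <<'E'
from h import *
capture("top");look("top",["knob","bridge","isolator"])
capture("scene");look("scene",["knob","bridge","isolator"])
s=observe();print(s["t"],s["tool_pos"],s["tool_rot"],s["width"],s["joints"],iso(s["tool_pos"]))
E
```

```text
top knob 0.88 [ 0.462 -0.087  0.066] [394. 275.]
top knob 0.85 [0.252 0.192 0.07 ] [230. 398.]
top bridge 0.66 [0.292 0.267 0.087] [183. 374.]
top bridge 0.57 [ 0.487 -0.012  0.083] [352. 259.]
top bridge 0.3 [ 0.543  0.115 -0.002] [282. 235.]
top isolator 0.68 [ 0.466 -0.07   0.002] [380. 277.]
top isolator 0.64 [0.268 0.215 0.001] [223. 384.]
scene knob 0.72 [ 0.463 -0.082  0.075] [225. 244.]
scene knob 0.64 [0.258 0.198 0.071] [362. 170.]
scene knob 0.61 [ 0.636 -0.142 -0.001] [189. 339.]
scene bridge 0.86 [0.292 0.269 0.086] [396. 179.]
scene bridge 0.83 [ 0.485 -0.009  0.085] [260. 251.]
scene bridge 0.73 [ 0.557 -0.273 -0.004] [131. 302.]
scene isolator 0.86 [ 0.468 -0.063  0.004] [238. 265.]
scene isolator 0.85 [ 0.265  0.217 -0.004] [368. 195.]
1.5 [ 0.24840798 -0.57346759  0.20540777] [ 1.79996994e+02  7.49310347e-03 -6.65785853e+01] 1.0025517734767637 [64.20055404 23.91559389 -0.58919711 92.45434014  0.26949639 63.63907725
 -3.03634064] [-0.0574832  -0.55126746]
```

The rows probably need every key, so I'll give all of them.

Emit:
arm_command([
  {"tx": 0, "ty": 0, "tz": 0, "turn": -0.143, "fingers": 1},
  {"tx": 0, "ty": 0, "tz": 0, "turn": -0.143, "fingers": 1},
  {"tx": 0, "ty": 0, "tz": 0, "turn": -0.143, "fingers": 1},
  {"tx": 0, "ty": 0, "tz": 0, "turn": -0.143, "fingers": 1},
  {"tx": 0, "ty": 0, "tz": 0, "turn": -0.143, "fingers": 1},
  {"tx": 0, "ty": 0, "tz": 0, "turn": -0.142, "fingers": 1},
  {"tx": 0, "ty": 0, "tz": 0, "turn": 0, "fingers": 1},
], squeeze=10)

```text
t: 2.2
tool_pos: [0.2483, -0.5735, 0.2054]
tool_rot: [-180.0, -0.0, -17.3]
contact_force: [0.3, 0.5, 0.4]
width: 0.439
```

Emit:
arm_command([
  {"tx": 1, "ty": -3, "tz": 0, "turn": 0, "fingers": 1},
  {"tx": 1, "ty": -4, "tz": 0, "turn": 0, "fingers": 1},
  {"tx": 1, "ty": -4, "tz": 0, "turn": 0, "fingers": 1},
  {"tx": 1, "ty": -4, "tz": 0, "turn": 0, "fingers": 1},
  {"tx": 1, "ty": -4, "tz": 0, "turn": 0, "fingers": 1},
  {"tx": 1, "ty": -4, "tz": 0, "turn": 0, "fingers": 1},
  {"tx": 2, "ty": -4, "tz": 0, "turn": 0, "fingers": 1},
  {"tx": 2, "ty": -3, "tz": 0, "turn": 0, "fingers": 1},
])

```text
t: 3.0
tool_pos: [0.4351, -0.3152, 0.2059]
tool_rot: [180.0, -0.0, -17.7]
contact_force: [0.4, -0.6, 0.0]
width: 0.006
```

Emit:
arm_command([
  {"tx": 2, "ty": -3, "tz": 0, "turn": 0, "fingers": 1},
  {"tx": 2, "ty": -3, "tz": 0, "turn": 0, "fingers": 1},
  {"tx": 0, "ty": -3, "tz": 0, "turn": 0, "fingers": 1},
  {"tx": 0, "ty": 0, "tz": 0, "turn": 0, "fingers": 1},
  {"tx": 0, "ty": 0, "tz": 0, "turn": 0, "fingers": 1},
])

```text
t: 3.5
tool_pos: [0.4991, -0.2433, 0.2054]
tool_rot: [180.0, 0.0, -17.6]
contact_force: [0.1, -0.7, 0.7]
width: 0.007
```

Run:
```python
from h import *
im,_=capture("top");look("top",["swing_hinge","mirror"]);cv2.imwrite("pics/t1.png",cv2.resize(im[100:340,250:570],(800,600)))
s=observe();print(s["t"],s["tool_pos"],s["tool_rot"],s["width"],s["joints"],iso(s["tool_pos"]))
```

```text
top swing_hinge 0.87 [ 0.636 -0.141  0.164] [436. 163.]
top mirror 0.92 [ 0.459 -0.095  0.163] [409. 272.]
3.65 [ 0.49853606 -0.24466662  0.20541677] [ 1.79978858e+02  8.21067595e-03 -1.76588884e+01] 0.006473973510772518 [ 40.46803051  18.06307081 -21.33280635 101.95675595   7.4090245
  61.35483004  -1.1285203 ] [ 0.08219584 -0.16246944]
```

View pics/t1.png

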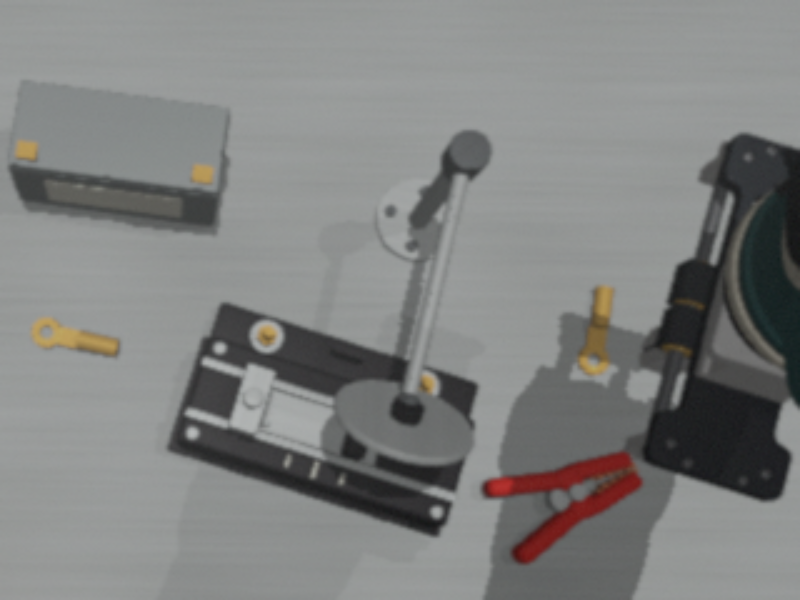

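The crop shows the shut gripper on the clamp side, with the rod running from (470,150) to (405,410). I'll lower to rod height, then push towards +y along an arc about the hinge.

Emit:
arm_command([
  {"tx": 0, "ty": -1, "tz": 2, "turn": 0, "fingers": 1},
  {"tx": 0, "ty": -2, "tz": 2, "turn": 0, "fingers": 1},
  {"tx": 0, "ty": -2, "tz": 2, "turn": 0, "fingers": 1},
  {"tx": 0, "ty": -2, "tz": 0, "turn": 0, "fingers": 1},
  {"tx": 0, "ty": -2, "tz": 0, "turn": 0, "fingers": 1},
  {"tx": 0, "ty": -1, "tz": 0, "turn": 0, "fingers": 1},
  {"tx": 0, "ty": 0, "tz": 0, "turn": 0, "fingers": 1},
])

```text
t: 4.35
tool_pos: [0.5293, -0.1477, 0.1456]
tool_rot: [-180.0, -0.0, -17.5]
contact_force: [-0.0, -0.2, -0.2]
width: 0.006
```

Emit:
arm_command([
  {"tx": 0, "ty": -0.6, "tz": 0, "turn": 0, "fingers": 1},
  {"tx": 0, "ty": -0.6, "tz": 0, "turn": 0, "fingers": 1},
  {"tx": 0, "ty": -0.8, "tz": 0, "turn": 0, "fingers": 1},
  {"tx": 0, "ty": -0.8, "tz": 0, "turn": 0, "fingers": 1},
  {"tx": 0, "ty": -0.8, "tz": 0, "turn": 0, "fingers": 1},
  {"tx": 0.1, "ty": -0.8, "tz": 0, "turn": 0, "fingers": 1},
  {"tx": 0.2, "ty": -0.8, "tz": 0, "turn": 0, "fingers": 1},
  {"tx": 0.2, "ty": -0.8, "tz": 0, "turn": 0, "fingers": 1},
])

```text
t: 5.15
tool_pos: [0.5523, -0.0917, 0.1454]
tool_rot: [-180.0, 0.0, -17.5]
contact_force: [-0.3, -1.5, -0.1]
width: 0.006
```

Emit:
arm_command([
  {"tx": 0.2, "ty": -0.8, "tz": 0, "turn": 0, "fingers": 1},
  {"tx": 0.3, "ty": -0.8, "tz": 0, "turn": 0, "fingers": 1},
  {"tx": 0.4, "ty": -0.8, "tz": 0, "turn": 0, "fingers": 1},
  {"tx": 0.4, "ty": -0.7, "tz": 0, "turn": 0, "fingers": 1},
  {"tx": 0.5, "ty": -0.7, "tz": 0, "turn": 0, "fingers": 1},
  {"tx": 0.6, "ty": -0.6, "tz": 0, "turn": 0, "fingers": 1},
  {"tx": 0.7, "ty": -0.6, "tz": 0, "turn": 0, "fingers": 1},
  {"tx": 0.7, "ty": -0.5, "tz": 0, "turn": 0, "fingers": 1},
])

```text
t: 5.95
tool_pos: [0.6054, -0.0511, 0.1454]
tool_rot: [-180.0, 0.0, -17.5]
contact_force: [-0.9, -0.8, 0.2]
width: 0.006
```

Emit:
arm_command([
  {"tx": 0.7, "ty": -0.4, "tz": 0, "turn": 0, "fingers": 1},
  {"tx": 0.7, "ty": -0.4, "tz": 0, "turn": 0, "fingers": 1},
  {"tx": 0.7, "ty": -0.3, "tz": 0, "turn": 0, "fingers": 1},
  {"tx": 0.7, "ty": -0.3, "tz": 0, "turn": 0, "fingers": 1},
  {"tx": 0.6, "ty": -0.2, "tz": 0, "turn": 0, "fingers": 1},
  {"tx": 0.5, "ty": 0, "tz": 0, "turn": 0, "fingers": 1},
  {"tx": 0.3, "ty": 0, "tz": 0, "turn": 0, "fingers": 1},
  {"tx": 0, "ty": 0, "tz": 0, "turn": 0, "fingers": 1},
])

```text
t: 6.75
tool_pos: [0.6498, -0.0489, 0.1454]
tool_rot: [-180.0, -0.0, -17.5]
contact_force: [-0.8, 0.6, 0.9]
width: 0.003
```

Run:
```python
from h import *
for c in("top","scene"):
    im,_=capture(c);cv2.imwrite(f"pics/{c}2.png",im)
    for n in("mirror","swing_hinge","knob","bridge"):
        for d in spot_point(c,n)[:2]:
            w=world(c,d["xyz"]);print(c,n,round(d["conf"],2),w.round(3),iso(w).round(3))
s=observe();print(s["t"],s["tool_pos"],iso(s["tool_pos"]),s["contact_force"])
```

```text
top mirror 0.85 [0.7   0.028 0.164] [0.193 0.158]
top knob 0.94 [0.255 0.194 0.068] [-0.281  0.183]
top knob 0.71 [ 0.461 -0.085  0.07 ] [-0.001 -0.022]
top bridge 0.78 [ 0.488 -0.01   0.082] [0.001 0.058]
top bridge 0.63 [0.29  0.267 0.087] [-0.27   0.263]
scene mirror 0.97 [0.699 0.026 0.164] [0.192 0.156]
scene swing_hinge 0.83 [ 0.635 -0.143  0.16 ] [ 0.182 -0.024]
scene knob 0.95 [0.258 0.201 0.071] [-0.281  0.19 ]
scene bridge 0.91 [0.294 0.269 0.086] [-0.267  0.266]
scene bridge 0.6 [ 0.484 -0.009  0.084] [-0.003  0.057]
7.25 [ 0.64947526 -0.0486983   0.14546568] [0.1672203  0.06981716] [-0.13465101  1.11331349  0.18463295]
```

The mirror is now at isolator (0.193, 0.157), well clear. I'll back off and go behind the knob.

Emit:
arm_command([
  {"tx": -1, "ty": 0, "tz": 0, "turn": 0, "fingers": 1},
  {"tx": -2, "ty": 1, "tz": 0, "turn": 0, "fingers": 1},
  {"tx": -3, "ty": 2, "tz": 0, "turn": 0, "fingers": 1},
  {"tx": -3, "ty": 3, "tz": 0, "turn": 0, "fingers": 1},
  {"tx": -3, "ty": 3, "tz": 0, "turn": 0, "fingers": 1},
  {"tx": -3, "ty": 2.5, "tz": 0, "turn": 0, "fingers": 1},
  {"tx": -1.7, "ty": 1, "tz": 0, "turn": 0, "fingers": 1},
  {"tx": 0, "ty": 0, "tz": 0, "turn": 0, "fingers": 1},
])

```text
t: 8.05
tool_pos: [0.45, -0.1187, 0.1456]
tool_rot: [179.9, 0.0, -17.6]
contact_force: [0.4, -0.0, 0.2]
width: 0.005
```

Run:
```python
from h import *
for c in("scene","top"):
    im,_=capture(c);cv2.imwrite(f"pics/{c}3.png",cv2.resize(im[130:370,100:420],(800,600)))
    for n in("mirror","knob","bridge"):
        for d in spot_point(c,n)[:2]:
            w=world(c,d["xyz"]);print(c,n,round(d["conf"],2),w.round(3),iso(w).round(3))
s=observe();print(s["t"],s["tool_pos"],iso(s["tool_pos"]),s["contact_force"])
```

```text
scene mirror 0.55 [0.696 0.028 0.162] [0.189 0.157]
scene mirror 0.34 [ 0.524 -0.083  0.018] [ 0.057 -0.001]
scene knob 0.87 [0.257 0.199 0.07 ] [-0.281  0.188]
scene knob 0.76 [ 0.459 -0.085  0.073] [-0.004 -0.022]
scene bridge 0.71 [ 0.428 -0.25   0.002] [ 0.017 -0.189]
scene bridge 0.62 [0.296 0.264 0.082] [-0.264  0.262]
top mirror 0.91 [0.702 0.027 0.161] [0.194 0.157]
top knob 0.7 [ 0.464 -0.083  0.068] [ 0.001 -0.019]
top knob 0.63 [0.253 0.192 0.072] [-0.283  0.181]
top bridge 0.7 [ 0.489 -0.011  0.083] [0.003 0.057]
top bridge 0.66 [0.291 0.269 0.087] [-0.27   0.265]
8.45 [ 0.4530869  -0.11739327  0.14525863] [ 0.00057836 -0.05475351] [0.81884057 0.30663011 0.60754743]
```

View pics/scene3.png

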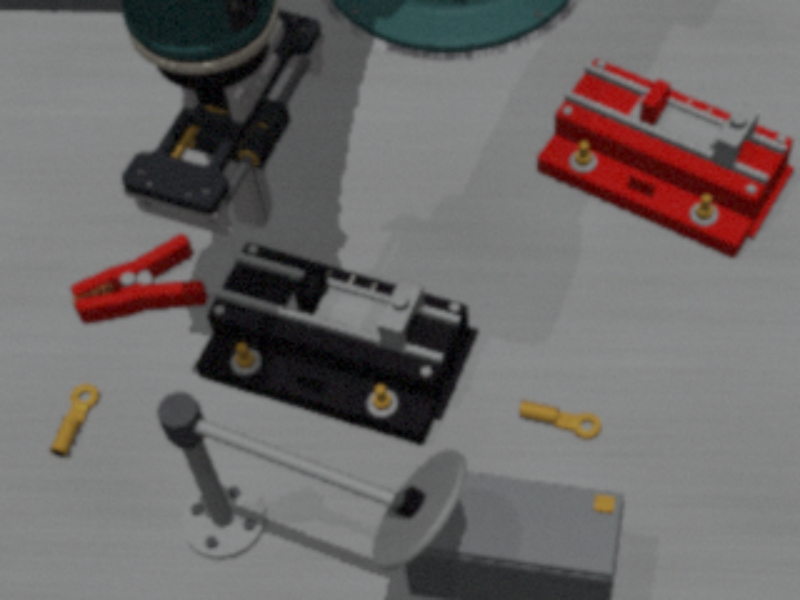

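The mirror is clear at (420,510), and the knob stands free at (312,290) with the fingers above and behind it. I'll lower and watch the force.

Emit:
arm_command([
  {"tx": 0, "ty": 0, "tz": 2, "turn": 0, "fingers": 1},
  {"tx": 0, "ty": 0, "tz": 2, "turn": 0, "fingers": 1},
  {"tx": 0, "ty": 0, "tz": 2, "turn": 0, "fingers": 1},
  {"tx": 0, "ty": 0, "tz": 1, "turn": 0, "fingers": 1},
  {"tx": 0, "ty": 0, "tz": 0.7, "turn": 0, "fingers": 1},
  {"tx": 0, "ty": 0, "tz": 0, "turn": 0, "fingers": 1},
  {"tx": 0, "ty": 0, "tz": 0, "turn": 0, "fingers": 1},
])

```text
t: 9.15
tool_pos: [0.4531, -0.1178, 0.069]
tool_rot: [-180.0, -0.0, -17.5]
contact_force: [0.4, -0.6, 0.7]
width: 0.004
```

Emit:
arm_command([
  {"tx": 0, "ty": -0.5, "tz": 0, "turn": 0, "fingers": 1},
  {"tx": 0, "ty": -0.5, "tz": 0, "turn": 0, "fingers": 1},
  {"tx": 0, "ty": -0.4, "tz": 0, "turn": 0, "fingers": 1},
  {"tx": 0, "ty": -0.3, "tz": 0, "turn": 0, "fingers": 1},
  {"tx": 0, "ty": -0.3, "tz": 0, "turn": 0, "fingers": 1},
  {"tx": 0, "ty": -0.3, "tz": 0, "turn": 0, "fingers": 1},
  {"tx": 0, "ty": 0, "tz": 0, "turn": 0, "fingers": 1},
])

```text
t: 9.85
tool_pos: [0.4597, -0.0958, 0.0685]
tool_rot: [180.0, -0.0, -17.5]
contact_force: [-1.2, -3.1, 2.3]
width: 0.006
```

Contact shows about 3 N. Pushing on.

Emit:
arm_command([
  {"tx": 0, "ty": -0.4, "tz": 0, "turn": 0, "fingers": 1},
  {"tx": 0, "ty": -0.4, "tz": 0, "turn": 0, "fingers": 1},
  {"tx": 0, "ty": -0.4, "tz": 0, "turn": 0, "fingers": 1},
  {"tx": 0, "ty": -0.4, "tz": 0, "turn": 0, "fingers": 1},
  {"tx": 0, "ty": -0.4, "tz": 0, "turn": 0, "fingers": 1},
  {"tx": 0, "ty": -0.4, "tz": 0, "turn": 0, "fingers": 1},
  {"tx": 0, "ty": -0.4, "tz": 0, "turn": 0, "fingers": 1},
  {"tx": 0, "ty": 0, "tz": 0, "turn": 0, "fingers": 1},
])

```text
t: 10.65
tool_pos: [0.4679, -0.0694, 0.0684]
tool_rot: [180.0, 0.0, -17.5]
contact_force: [-2.2, -6.0, 4.2]
width: 0.003
```

Emit:
arm_command([
  {"tx": 0, "ty": -0.2, "tz": 0, "turn": 0, "fingers": 1},
  {"tx": 0, "ty": -0.2, "tz": 0, "turn": 0, "fingers": 1},
  {"tx": 0, "ty": -0.2, "tz": 0, "turn": 0, "fingers": 1},
  {"tx": 0, "ty": 0, "tz": 0, "turn": 0, "fingers": 1},
])

```text
t: 11.05
tool_pos: [0.4695, -0.064, 0.0684]
tool_rot: [179.9, 0.0, -17.5]
contact_force: [-2.4, -6.3, 4.6]
width: 0.006
```

Emit:
arm_command([
  {"tx": 0, "ty": -0.2, "tz": 0, "turn": 0, "fingers": 1},
  {"tx": 0, "ty": -0.1, "tz": 0, "turn": 0, "fingers": 1},
  {"tx": 0, "ty": 0, "tz": 0, "turn": 0, "fingers": 1},
])

```text
t: 11.35
tool_pos: [0.4701, -0.0623, 0.0685]
tool_rot: [179.9, 0.0, -17.6]
contact_force: [-5.0, -12.3, 7.5]
width: 0.005
```

Emit:
arm_command([
  {"tx": 0, "ty": -0.1, "tz": 0, "turn": 0, "fingers": 1},
  {"tx": 0, "ty": -0.1, "tz": 0, "turn": 0, "fingers": 1},
  {"tx": 0, "ty": 0, "tz": 0, "turn": 0, "fingers": 1},
])

```text
t: 11.65
tool_pos: [0.4702, -0.062, 0.0685]
tool_rot: [179.8, 0.1, -17.6]
contact_force: [-8.8, -22.3, 12.0]
width: 0.005
```

The hard stop is reached: the TCP has stalled and the force is rising. I'll ease off 1 mm and hold.

Emit:
arm_command([
  {"tx": 0, "ty": 0.1, "tz": 0, "turn": 0, "fingers": 1},
  {"tx": 0, "ty": 0, "tz": 0, "turn": 0, "fingers": 1},
  {"tx": 0, "ty": 0, "tz": 0, "turn": 0, "fingers": 1},
  {"tx": 0, "ty": 0, "tz": 0, "turn": 0, "fingers": 1},
  {"tx": 0, "ty": 0, "tz": 0, "turn": 0, "fingers": 1},
  {"tx": 0, "ty": 0, "tz": 0, "turn": 0, "fingers": 1},
  {"tx": 0, "ty": 0, "tz": 0, "turn": 0, "fingers": 1},
  {"tx": 0, "ty": 0, "tz": 0, "turn": 0, "fingers": 1},
])

```text
t: 12.45
tool_pos: [0.4701, -0.0622, 0.0685]
tool_rot: [179.8, 0.1, -17.6]
contact_force: [-7.2, -18.6, 10.0]
width: 0.006
```

Emit:
arm_command([
  {"tx": 0, "ty": 0, "tz": 0, "turn": 0, "fingers": 1},
  {"tx": 0, "ty": 0, "tz": 0, "turn": 0, "fingers": 1},
  {"tx": 0, "ty": 0, "tz": 0, "turn": 0, "fingers": 1},
  {"tx": 0, "ty": 0, "tz": 0, "turn": 0, "fingers": 1},
  {"tx": 0, "ty": 0, "tz": 0, "turn": 0, "fingers": 1},
  {"tx": 0, "ty": 0, "tz": 0, "turn": 0, "fingers": 1},
  {"tx": 0, "ty": 0, "tz": 0, "turn": 0, "fingers": 1},
  {"tx": 0, "ty": 0, "tz": 0, "turn": 0, "fingers": 1},
])

```text
t: 13.25
tool_pos: [0.4701, -0.0621, 0.0685]
tool_rot: [179.8, 0.1, -17.6]
contact_force: [-7.2, -18.2, 9.7]
width: 0.006
```

Emit:
arm_command([
  {"tx": 0, "ty": 0, "tz": 0, "turn": 0, "fingers": 1},
  {"tx": 0, "ty": 0, "tz": 0, "turn": 0, "fingers": 1},
  {"tx": 0, "ty": 0, "tz": 0, "turn": 0, "fingers": 1},
  {"tx": 0, "ty": 0, "tz": 0, "turn": 0, "fingers": 1},
  {"tx": 0, "ty": 0, "tz": 0, "turn": 0, "fingers": 1},
  {"tx": 0, "ty": 0, "tz": 0, "turn": 0, "fingers": 1},
  {"tx": 0, "ty": 0, "tz": 0, "turn": 0, "fingers": 1},
])

```text
t: 13.95
tool_pos: [0.4702, -0.0621, 0.0685]
tool_rot: [179.8, 0.1, -17.6]
contact_force: [-7.8, -18.3, 8.7]
width: 0.004
```

Run:
```python
from h import *
for c in("scene","top"):
    capture(c)
    for n in("knob","bridge"):
        for d in spot_point(c,n)[:3]:
            w=world(c,d["xyz"]);print(c,n,round(d["conf"],2),w.round(3),iso(w).round(3))
s=observe();print(s["t"],s["tool_pos"],iso(s["tool_pos"]),s["contact_force"])
```

```text
scene knob 0.73 [ 0.475 -0.044  0.07 ] [-0.001  0.022]
scene knob 0.62 [0.256 0.197 0.073] [-0.282  0.186]
scene bridge 0.89 [ 0.483 -0.01   0.086] [-0.003  0.057]
scene bridge 0.8 [0.295 0.264 0.085] [-0.265  0.262]
scene bridge 0.34 [ 0.556 -0.272 -0.005] [ 0.145 -0.171]
top knob 0.74 [ 0.477 -0.046  0.07 ] [0.002 0.021]
top bridge 0.89 [ 0.487 -0.012  0.081] [0.001 0.056]
top bridge 0.87 [0.29  0.267 0.086] [-0.271  0.262]
top bridge 0.29 [ 0.537  0.116 -0.002] [0.011 0.193]
14.25 [ 0.47014196 -0.06215743  0.06847556] [0.00023433 0.0030544 ] [ -6.97997087 -18.50152519  10.1387893 ]
```

The knob is at +0.021, the far end, and has been held for over 2.5 s. I'll let go by backing straight off, then rise.

Emit:
arm_command([
  {"tx": 0, "ty": 1, "tz": 0, "turn": 0, "fingers": 1},
  {"tx": 0, "ty": 2, "tz": 0, "turn": 0, "fingers": 1},
  {"tx": 0, "ty": 2, "tz": 0, "turn": 0, "fingers": 1},
  {"tx": 0, "ty": 1, "tz": 0, "turn": 0, "fingers": 1},
  {"tx": 0, "ty": 0, "tz": 0, "turn": 0, "fingers": 1},
  {"tx": 0, "ty": 0, "tz": -3, "turn": 0, "fingers": 1},
  {"tx": 0, "ty": 0, "tz": -4, "turn": 0, "fingers": 1},
  {"tx": 0, "ty": 0, "tz": -4, "turn": 0, "fingers": 1},
])

```text
t: 15.05
tool_pos: [0.453, -0.1153, 0.1797]
tool_rot: [-180.0, 0.1, -17.4]
contact_force: [-0.2, -0.2, -0.0]
width: 0.002
```

Emit:
arm_command([
  {"tx": 0, "ty": 3, "tz": 0, "turn": 0, "fingers": 1},
  {"tx": 0, "ty": 4, "tz": 0, "turn": 0, "fingers": 1},
  {"tx": 0, "ty": 3, "tz": 0, "turn": 0, "fingers": 1},
  {"tx": 0, "ty": 0, "tz": 0, "turn": 0, "fingers": 1},
  {"tx": 0, "ty": 0, "tz": 0, "turn": 0, "fingers": 1},
])

```text
t: 15.55
tool_pos: [0.4234, -0.2114, 0.1784]
tool_rot: [-180.0, 0.0, -17.5]
contact_force: [-0.3, -0.4, 0.6]
width: 0.003
```

Run:
```python
from h import *
for c in("scene","top"):
    im,_=capture(c);cv2.imwrite(f"pics/{c}4.png",cv2.resize(im[130:370,100:420],(800,600)) if c=="scene" else im)
    for n in("knob","bridge","mirror","cell_pack","lug_a","jump_clamp"):
        for d in spot_point(c,n)[:2]:
            w=world(c,d["xyz"]);print(c,n,round(d["conf"],2),w.round(3),iso(w).round(3))
s=observe();print(s["t"],s["tool_pos"],iso(s["tool_pos"]),s["contact_force"])
```

```text
scene knob 0.85 [0.255 0.199 0.069] [-0.283  0.188]
scene knob 0.62 [ 0.468 -0.065  0.071] [-0.001 -0.   ]
scene bridge 0.69 [0.294 0.268 0.088] [-0.267  0.265]
scene bridge 0.63 [ 0.482 -0.009  0.087] [-0.004  0.057]
scene mirror 0.9 [0.698 0.029 0.161] [0.19  0.159]
scene cell_pack 0.85 [ 0.674  0.081 -0.001] [0.151 0.201]
scene lug_a 0.52 [ 0.536  0.113 -0.005] [0.011 0.19 ]
scene jump_clamp 0.86 [ 0.432 -0.252  0.003] [ 0.021 -0.189]
top knob 0.89 [ 0.469 -0.065  0.07 ] [ 0. -0.]
top knob 0.88 [0.257 0.192 0.072] [-0.28   0.182]
top bridge 0.8 [ 0.485 -0.01   0.083] [-0.001  0.058]
top bridge 0.79 [0.291 0.27  0.086] [-0.271  0.266]
top mirror 0.66 [0.7   0.03  0.163] [0.192 0.16 ]
top cell_pack 0.81 [0.665 0.085 0.003] [0.142 0.202]
top lug_a 0.69 [ 0.556 -0.275 -0.003] [ 0.146 -0.174]
top lug_a 0.61 [ 0.54   0.118 -0.001] [0.013 0.196]
top jump_clamp 0.57 [ 0.426 -0.244 -0.001] [ 0.013 -0.184]
16.25 [ 0.42296458 -0.21219868  0.17842233] [ 0.00035874 -0.15422899] [ 0.21996056  0.65634786 -0.23817751]
```

View pics/scene4.png

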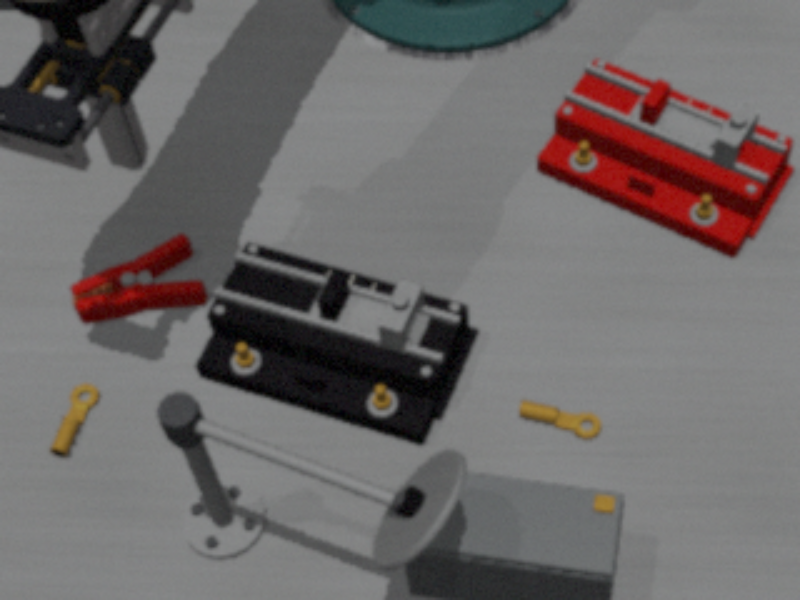

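The knob (335,295) has settled in the middle, at isolator y = 0.000. The mirror is clear at (420,510), the bystanders have not moved, and the gripper is free. Handing in.

```bash
python3 -c "
from rig import *
print(close_job())"
```

```text
the job is handed in; nothing more can be done
None
```

The isolator is on. I swung the mirror aside, held the slide at its far end and let it spring back to the middle, then handed the job in at about 16 s of the 58 s allowed; `close_job` reported no verdict.

- **Mirror:** I pushed the arm towards the isolator's +y side with the shut fingertips. Its centre now reads (0.19, 0.16) m in the isolator frame; the limit is either x above 0.115 m or y above 0.142 m.
- **Slide:** I pushed the knob to the hard stop, where it read +21 to +22 mm. It stayed there at about 20 N for more than 2.5 s. The highest reading on the tool was about 27 N, against the 35 N limit. When I let go, both cameras put the knob at y = 0 mm, the "on" position.
- **Final checks:** The gripper is clear and reads no contact force. The pack, the clamp and one ring terminal read within about 5 mm of where they started. The top camera also found the second terminal unmoved; the scene camera missed it in the last look, though it shows in that picture.
- **Not measured:** I did not measure the stop pin's height. I take it to be down because the slide stopped and stayed at the middle.
- **Odd results:** The first move call was refused because its rows left out some values, so I sent it again in full. The approach move also fell about 8 cm short, and I made that up in the next moves.

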